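# Feed a tube rack past the spring gate of a sample loader

## Robot

A 6-joint arm with a two-finger parallel gripper is mounted at the origin on the work surface. World frame = base frame: x ahead of the robot, y to its left, z up, the work surface at z = 0. Lengths are in mm, angles in rad, forces in N, time in s.
With the tool pointing down it reaches from about 275 to 750 mm from the base axis. Payload 10.2 kg.
Tool frame: the origin (TCP) lies on the front face of the gripper's body, between the roots of the fingers; the fingertips stand 73 mm ahead of it and the grasp point (between the pads) lies ctrl.grip_depth ahead of it (ctrl.grip_depth is the distance from the TCP to the grasp point, in mm); z points along the fingers, y is the direction in which the jaws open and shut (so a half turn about z gives the same grasp; the last joint's range is limited). The gripper opens to 85 mm and grips with 20 to 120 N. Pads are 22 mm wide; open, the fingers measure 114 mm over their backs; the gripper's body (76 mm by 85 mm) begins 54 mm behind the grasp point. The pads swing forward as they close: fully open they stand 13 mm farther back than shut.
Start: joints at [-1.387, 0.313, 1.498, -0, 1.331, -0.223], TCP at [207.716, -482.168, 303.894] pointing down, gripper open.
Joint ranges: [-2.94, 2.94], [-0.97, 2.17], [0.19, 2.56], [-1.23, 4.37], [0.02, 3.11], [-2.88, 2.88]. Speed limits (rad/s): [2.39, 2.39, 3.01, 3.14, 3.14, 3.14].

## Interface

Orientations are given as a unit quaternion [w, x, y, z].
In Python, from rig import readout, capture, ctrl, nets gives the robot as it stands. The module is installed in compiled form; this text tells all that it offers.
- The arm moves only by the tool apply_moves, never from a script. Its argument "targets" is a list of rows, each a list of 4 numbers: the shift along the tool's x, y, z in cm, then the turn about the tool's z in degrees. A call has 1 to 8 rows; each row shifts and turns the commanded pose from where the row before left it, along the tool's axes as they then stand; what a row does not reach is not made up. A row lasts 1/10 s, in which the tool goes at most 50 mm and 8.59 degrees, less where a joint would pass 70% of its speed; a pose out of reach is approached as far as the arm can. A call with a gripper value outside its range is refused whole. "grip" is the finger opening in cm, from 0 to 8.54, set as the call begins (left out, the last holds). The fingers move at their own pace and stop on an object; "force" is the grip in N (left out, the last holds). Time passes only in rows, so rows that do not move let the fingers close. It gives the time, the measured TCP pose, the force and the opening at its end, in the units of the state.
- readout.sense(): the state, without advancing time (a new reading comes with each control period).
- capture(name): name is "scene" or "top" or "wrist"; returns a dict with "img" (480x640x3 uint8, red, green, blue), "fov_y" (degrees; the focal length in pixels is half the picture's height over the tangent of half this angle, whatever the lens; pixels are square), "cx", "cy" (the principal point, pixels), "eye" and "rotation" of the camera in the world. Camera axes: x right, y down, z forward; pixel columns grow to the right and rows downward; lengths in mm; the calibration is good to about 2 mm. A picture is of the moment at which its call begins. There is no depth.
- ctrl.finish_job(): hands the job in, once; it reports no verdict.
Trained networks look in the newest picture that a camera, given by its name, has taken for a name from the list of things; names that differ only in an ending like _2 or _b are one class to them, and where a whole thing is asked for, a point or a joint stands for the part that bears it (a point fixed in the world has none). Each returns a list of dicts, best first, with "score" (0 to 1); they miss things now and then, are a little off and sometimes report something else, mostly with a low value. They report only what shows in the picture. A call takes as long as a camera call. They do not tell look-alikes from the thing itself.
- nets.boxes_of(camera, target): "location" ([column, row] as shares, 0 to 1, of the picture: columns of its width, rows of its height, amid what is visible of it).
The state is a dict: "time_s": time; "joints": joint angles; "dq": joint speeds; "tau": joint torques, N m; "eef_pos": TCP position; "ee_rot": TCP orientation; "force": force on the tool from outside, world axes, zero at the start; "wrist_torque": the same for the moment, N m; "grip_width": opening from 0.0 (shut) to 1.0 (fully open).
Only numpy, scipy, OpenCV 4.12 (cv2) and the standard library are available. Lean on these libraries where they do the work, as an engineer would, in place of code of your own. Each camera call takes 0.05 s, during which the arm holds its last target.

## Task

Feed the tube rack into the sample loader: with one fingertip push the release bar in towards the chute and keep it there, so that the spring gate stays sunk in the floor, and with the other finger push the rack along the chute over the gate until it is fully home against the end stop. Then take the fingers away so that the gate springs up shut behind the rack. Only push: the rack must not be gripped, lifted or tipped, and the glassware, bottle and tip box beside the loader are to be left alone.

Things in the scene. Friction and masses are not known exactly. Their poses are not given: they have to be found in the camera images.
- loader: (mm) Fixed cream block with a chute on top, 370 long (its x -215 to +155), 110 wide. Origin on the table in the gate's plane, mid-width; x = travel direction of the rack, y = towards the release bar's side, z up. Chute floor 45 above the table, 62 wide between low guide strips (y +-31 to +-35, tops 57 above the table), open at the -x end.
- end_stop (a point): (mm) Centre of the end stop's face at chute floor height (loader x +145): an aluminium plate across the chute's far end, its top 75 above the table. The rack is fully home with its leading end against it (rack centre at loader x +90).
- rack: (mm) White tube rack with ten green-capped tubes, one loose piece of 0.17 to 0.38 kg: 110 long (its x), 56 wide, flat end faces 50 high, caps to 60. Origin at the centre of its underside; x in the travel direction, z up. Starts on the chute floor before the gate, its centre at loader x -115 to -70.
- gate (a joint): (mm) Gate angle in rad: 0 shut, 0.45 limit. Gate and release bar are one steel part turning about a level line along loader x, at y +68, 30 above the table. Pushing the bar towards the chute opens it; above 0.28 the blade is wholly below the floor. A spring shuts it when let go; holding it open takes 2 to 4 N at the bar. The rack cannot force it.
- release_bar (a point): (mm) Mid-length of the bar's axis: round steel bar, 10 thick, parallel to the chute, 125 to either side (loader x -190 to +60). Shut: loader y +68, 92 above the table. Opening, it swings in on a 62 radius (0.28 rad: 17 in; 0.45 rad: 27 in, 6 lower). Its outer side (+y) is free for a fingertip along all its length and down to 45 above the table.
- gate_slot (a point): (mm) Point on the chute floor in the gate's plane, mid-chute (loader x 0, y 0, 45 above the table). The shut gate's blade stands 16 above the floor here, 5 thick along x, covering loader y -30 to +4.
- flask: (mm) Conical glass flask, 62 wide, 88 high, bystander beside the loader on the side away from the release bar. Origin at the centre of its underside.
- bottle: (mm) White-capped bottle, 52 wide, 110 high, bystander on the same side. Origin at the centre of its underside.
- tip_box: (mm) Yellow box of pipette tips, 70 x 50 x 40 high, bystander on the same side. Origin at the centre of its underside.
Mind the look-alikes: they are no part of the job. What is shaped like the rack but blue or yellow is not meant.

How it is judged:
By the outcome, as a careful person would: the job done as asked, in the order asked, and still so for the second after the job is handed in, with the robot touching nothing.
It also fails if it takes over 42 s, if anything falls off the work surface, if the arm or the gripper's body presses on something with over 40 N, if the wrist force passes 120 N, or if a joint passes its speed limit or range.

## Working session

There is one attempt and no reset: what is moved stays moved. The work goes in short steps, Python scripts to look and compute and a tool call to move; the robot and the scene stay as the last step left them, time stands still between calls to the robot, and variables do not carry over. Pictures are saved under pics/ and viewed, and the job is handed in when it is done.

Besides the shell and the picture viewer there is one more tool, called after "Call:" as name(argument=value, ...), one argument or row to a line, values as JSON. apply_moves: Moves the arm, as the interface text tells. Its arguments: {"type":"object","properties":{"targets":{"type":"array"},"grip":{"type":"number"},"force":{"type":"number"}},"required":["targets"]}

```bash
mkdir -p pics; python3 - <<'E'
from rig import readout, capture, ctrl, nets
import cv2
s=readout.sense(); print(s, ctrl.grip_depth)
for c in ["scene","top","wrist"]:
    d=capture(c); cv2.imwrite(f"pics/a_{c}.png",d["img"][:,:,::-1]); print(c,d["fov_y"],d["cx"],d["cy"],d["eye"],d["rotation"])
    for t in ["loader","rack","release_bar","gate","flask","bottle","tip_box","end_stop","gate_slot"]:
        try: print(t,[(round(r["score"],2),round(r["location"][0]*640),round(r["location"][1]*480)) for r in nets.boxes_of(c,t)][:4])
        except Exception as e: print(t,e)
E
```

```text
{'time_s': 0.0, 'joints': array([-1.38742775e+00,  3.13441960e-01,  1.49847459e+00, -3.85708212e-05,
        1.33101313e+00, -2.23399138e-01]), 'dq': array([-2.43606221e-03, -5.15494496e-04,  1.17523244e-03, -2.26776962e-04,
       -8.25837572e-05,  1.28963065e-04]), 'tau': array([ 1.04930044e-03, -4.12264717e+01, -2.59744245e+01, -1.05793977e-04,
        4.10244218e-03,  2.85900668e-06]), 'eef_pos': array([ 207.66135053, -481.98671121,  303.32501348]), 'ee_rot': array([-6.68757905e-04,  9.79387553e-01,  2.01989046e-01, -5.34716695e-06]), 'force': array([-0.36045972, -0.37257548,  0.12313434]), 'wrist_torque': array([-0.0490029 , -0.03783769, -0.01678178]), 'grip_width': 0.9978499700242112} 53.900000000000006
scene 53.7443291637485 326.3985865184856 242.362374626921 [860.01377623 394.02035204 776.11503834] [-0.09555531  0.30468718  0.9002328  -0.29599967]
loader [(0.89, 386, 293), (0.27, 352, 385)]
rack [(0.97, 248, 202), (0.59, 342, 241), (0.55, 390, 201)]
release_bar [(0.73, 379, 244), (0.44, 312, 333), (0.19, 340, 244)]
gate []
flask [(0.95, 351, 389), (0.43, 271, 284)]
bottle [(0.97, 269, 288)]
tip_box [(0.58, 312, 333)]
end_stop []
gate_slot [(0.62, 382, 290)]
top 46.40592114849312 322.8504183612778 237.94300491562993 [ 451.09624325   10.05408352 1036.83981442] [ 0.03977788 -0.70011223  0.71205976 -0.0350926 ]
loader [(0.77, 286, 260)]
rack [(0.93, 338, 251), (0.91, 363, 351), (0.84, 461, 215)]
release_bar [(0.66, 320, 290)]
gate [(0.75, 310, 291), (0.51, 344, 170)]
flask [(0.92, 218, 182)]
bottle [(0.87, 345, 171)]
tip_box [(0.81, 283, 178)]
end_stop [(0.75, 288, 261), (0.4, 345, 173)]
gate_slot [(0.69, 346, 171), (0.57, 286, 261)]
wrist 68.26907922376834 320.79882298270627 242.57996325106876 [ 271.35295764 -456.36173971  373.24669517] [ 0.1126267   0.8280205  -0.5442543  -0.07405761]
loader []
rack []
release_bar []
gate []
flask []
bottle []
tip_box []
end_stop []
gate_slot []
```

View pics/a_scene.png

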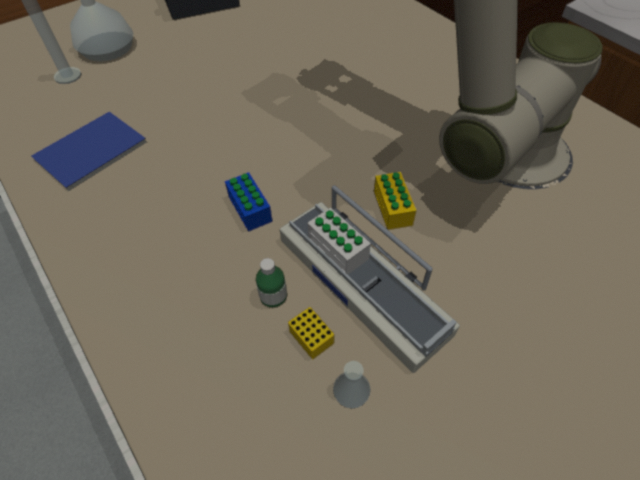

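View pics/a_top.png

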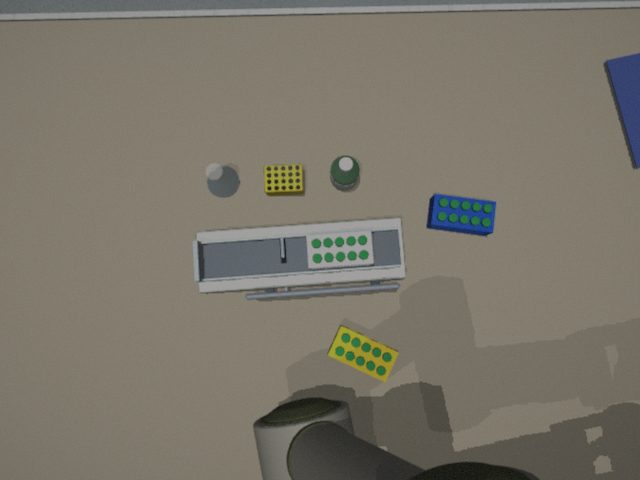

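```bash
cat > h.py <<'E'
import numpy as np, cv2
from scipy.spatial.transform import Rotation as R
def cam(d):
    q=d["rotation"]; M=R.from_quat([q[1],q[2],q[3],q[0]]).as_matrix()
    f=240/np.tan(np.radians(d["fov_y"])/2)
    return M,np.array(d["eye"]),f,d["cx"],d["cy"]
def proj(d,P):
    M,e,f,cx,cy=cam(d); p=(np.atleast_2d(P)-e)@M
    return np.c_[cx+f*p[:,0]/p[:,2],cy+f*p[:,1]/p[:,2]]
def back(d,uv,z):
    M,e,f,cx,cy=cam(d); r=M@np.array([(uv[0]-cx)/f,(uv[1]-cy)/f,1]); return e+r*(z-e[2])/r[2]
E
python3 - <<'E'
from rig import capture
from h import *
d=capture("top"); 
for n,uv,z in [("rack",(340,247),50),("stopc",(197,260),75),("gate",(283,249),61),("bar",(323,291),92)]: print(n,back(d,uv,z))
im=d["img"][200:310,180:420,::-1]; cv2.imwrite("pics/b.png",cv2.resize(im,None,fx=3.3,fy=3.3,interpolation=cv2.INTER_CUBIC))
d=capture("scene");im=d["img"][160:380,250:480,::-1]; cv2.imwrite("pics/c.png",cv2.resize(im,None,fx=2.7,fy=2.7,interpolation=cv2.INTER_CUBIC))
E
```

```text
rack [539.44452248 -14.33694118  50.        ]
stopc [518.95664672 233.08037298  75.        ]
gate [536.66172875  85.7234097   61.        ]
bar [461.97246488  16.72080889  92.        ]
```

View pics/b.png

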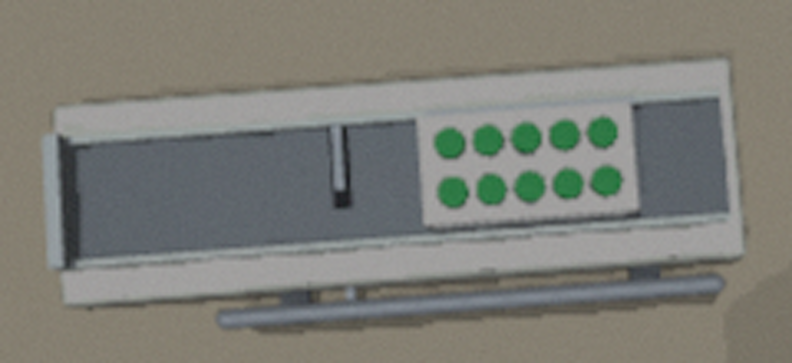

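View pics/c.png

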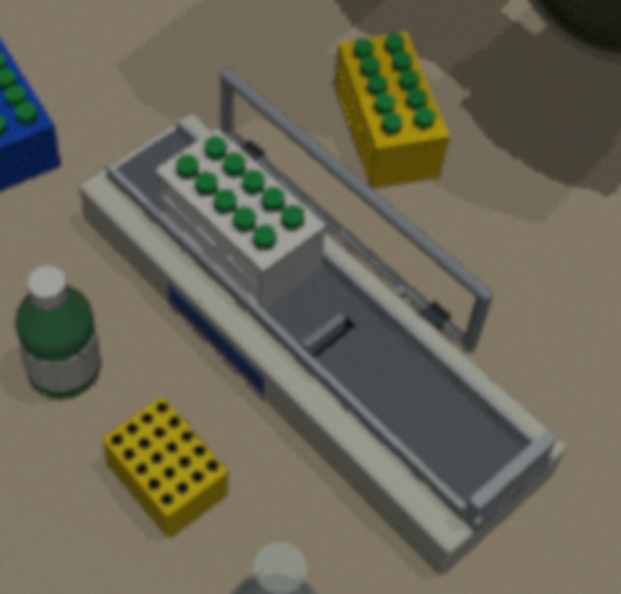

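```bash
python3 - <<'E'
from rig import capture
from h import *
from scipy.optimize import least_squares
d=capture("top"); s=capture("scene")
tb=lambda p:(np.array(p)+.5)/3.3-.5+np.array([180,200])
sc=lambda p:(np.array(p)+.5)/2.7-.5+np.array([250,160])
T=[((55,107),(155,-55,45)),((728,60),(-215,-55,45)),((742,257),(-215,55,45)),((63,305),(155,55,45)),((220,320),(60,68,92)),((722,284),(-190,68,92)),((336,125),(0,-30,61)),((343,192),(0,4,61))]
S=[((82,190),(-215,-55,45)),((443,560),(155,-55,45)),((562,450),(155,55,45)),((226,75),(-190,68,92)),((488,295),(60,68,92))]
def L2W(p,P):
    c,si=np.cos(p[2]),np.sin(p[2]); P=np.atleast_2d(P).astype(float)
    return np.c_[p[0]+c*P[:,0]-si*P[:,1],p[1]+si*P[:,0]+c*P[:,1],P[:,2]]
def res(p,full=True):
    a=proj(d,L2W(p,[t[1] for t in T]))-[tb(t[0]) for t in T]
    b=proj(s,L2W(p,[t[1] for t in S]))-[sc(t[0]) for t in S]
    return np.r_[a.ravel(),b.ravel()]
r=least_squares(res,[535,85,1.5],loss="soft_l1"); print(r.x,np.degrees(r.x[2])); print(res(r.x).reshape(-1,2).round(1))
p=r.x; np.save("loader.npy",p)
W2L=lambda w:np.array([[np.cos(p[2]),np.sin(p[2])],[-np.sin(p[2]),np.cos(p[2])]])@(np.array(w)[:2]-p[:2])
for q in [(415,115),(634,100),(638,212),(424,226)]: print("rack corner",W2L(back(d,tb(q),95)))
for q in [(160,178),(258,265),(325,232),]: print("rack corner S",W2L(back(s,sc(q),95)))
for q,dd,z in [((345,165),d,110),((283,178),d,40),((222,180),d,10)]: print("byst",W2L(back(dd,q,z)))
# yellow rack look-alike
for q in [(343,325),(398,354),(386,382),(329,355)]: print("yel",W2L(back(d,q,50)),back(d,q,50))
E
```

```text
[526.91662677  87.21848352   1.61925352] 92.77639272402816
[[-1.7 -1.8]
 [ 1.  -1.1]
 [ 1.7  0.8]
 [-1.6 -0.1]
 [ 1.1 -0.8]
 [-2.6  0.3]
 [-0.3  0. ]
 [-1.3 -1. ]
 [-1.9 -3.5]
 [ 1.7 -2.6]
 [ 2.8 -2.1]
 [ 0.7 -0.2]
 [-1.6  0.1]]
rack corner [-43.75275471 -28.66461272]
rack corner [-156.38212872  -29.00159372]
rack corner [-154.15202697   28.48145954]
rack corner [-44.8218113  28.4759145]
rack corner S [-145.53973052  -30.76860182]
rack corner S [-48.89338232 -27.35082239]
rack corner S [-40.12010261  23.49815853]
byst [-118.18974647 -140.35213164]
byst [  -7.84229621 -140.48420897]
byst [ 108.07831195 -150.89624964]
yel [-97.95581747 128.93878446] [402.87399994 -16.86791831  50.        ]
yel [-189.61282619  184.68146492] [ 351.6364549  -111.11741511   50.        ]
yel [-165.23215801  230.70750025] [304.48348938 -88.99478528  50.        ]
yel [-70.20107695 178.70981584] [351.81700022   8.44342234  50.        ]
```

Call:
apply_moves(
  targets=[
    [0, 0, 0, -8.5],
    [0, 0, 0, -8.5],
    [0, 0, 0, -8.5],
    [0, 0, 0, -8.5],
    [0, 0, 0, -8.5],
    [0, 0, 0, -8.5],
    [0, 0, 0, -8.5],
    [0, 0, 0, -8.5],
  ],
  grip=5.2,
  force=40,
)

```text
time_s: 2.5
eef_pos: [207.7, -482.2, 303.9]
ee_rot: [0.0, 0.697, 0.717, -0.0]
force: [1.1, -0.3, -0.3]
grip_width: 0.609
```

```bash
cat > st.py <<'E'
from rig import readout, ctrl
from h import *
def st(goal=None):
    s=readout.sense(); p=np.load("loader.npy"); q=s["ee_rot"]; M=R.from_quat([q[1],q[2],q[3],q[0]]).as_matrix()
    c,si=np.cos(p[2]),np.sin(p[2]); w=s["eef_pos"]
    L=np.array([[c,si],[-si,c]])@(w[:2]-p[:2])
    F=np.array([[c,si],[-si,c]])@s["force"][:2]
    print("t",s["time_s"],"tcp",w.round(1),"loader xyz",L.round(1),w[2].round(1),"F loader",F.round(1),s["force"][2].round(1),"grip mm",s["grip_width"]*85.4,"depth",ctrl.grip_depth)
    print("yaw toolx rel travel",np.degrees(np.arctan2(M[1,0],M[0,0])-p[2]),"tilt",M[:,2].round(3))
    if goal is not None:
        g=np.r_[p[0]+c*goal[0]-si*goal[1],p[1]+si*goal[0]+c*goal[1],goal[2]]
        print("tool shift cm",(M.T@(g-w)/10).round(2))
    return s
E
python3 -c "
from st import *
st((-173,51,300))"
```

```text
t 2.5 tcp [ 207.7 -482.2  303.9] loader xyz [-553.3  346.4] 303.9 F loader [-0.3 -1.1] -0.3 grip mm 52.02236457187469 depth 53.900000000000006
yaw toolx rel travel -1.1190744113878113 tilt [ 0. -0. -1.]
tool shift cm [38.6  28.79  0.39]
```

Call:
apply_moves(
  targets=[
    [3.8, 2.9, 0, -1.1],
    [3.8, 2.9, 0, 0],
    [3.8, 2.9, 0, 0],
    [3.8, 2.9, 0, 0],
    [3.8, 2.9, 0, 0],
    [3.8, 2.9, 0, 0],
    [3.8, 2.9, 0, 0],
    [3.8, 2.9, 0, 0],
  ],
)

```text
time_s: 3.3
eef_pos: [428.3, -167.4, 304.1]
ee_rot: [0.0, 0.692, 0.722, 0.0]
force: [1.0, -0.3, -0.0]
grip_width: 0.608
```

Call:
apply_moves(
  targets=[
    [3, 2.5, 0, 0],
    [3, 2, 0, 0],
    [2.0, 1.1, 0, 0],
    [0, 0, 4, 0],
    [0, 0, 4, 0],
    [0, 0, 0, 0],
  ],
)

```text
time_s: 3.9
eef_pos: [478.4, -86.1, 220.1]
ee_rot: [-0.004, 0.692, 0.722, -0.001]
force: [-0.3, -0.1, 1.3]
grip_width: 0.602
```

```bash
python3 -c "
from st import *
st((-173,51,180))
from rig import capture
for c in ['scene','top','wrist']:
    d=capture(c); cv2.imwrite(f'pics/d_{c}.png',d['img'][:,:,::-1])
"
```

```text
t 3.9 tcp [478.4 -86.1 220.1] loader xyz [-170.7   56.8] 220.1 F loader [-0.1  0.3] 1.3 grip mm 51.42844915463933 depth 53.900000000000006
yaw toolx rel travel -0.3506762673659808 tilt [-0.008  0.004 -1.   ]
tool shift cm [-0.24  0.62  4.  ]
```

View pics/d_scene.png

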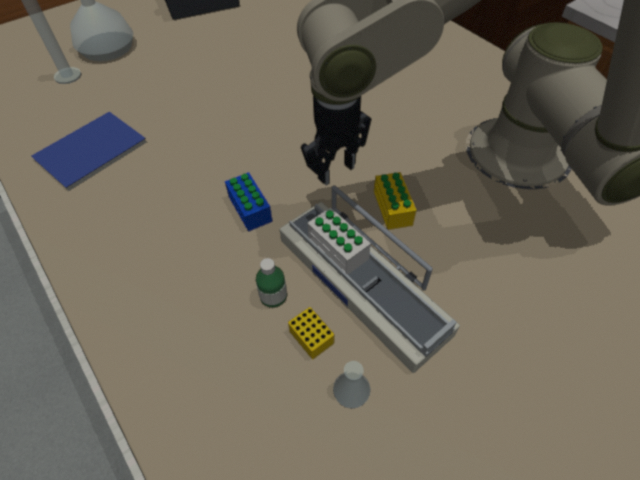

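View pics/d_wrist.png

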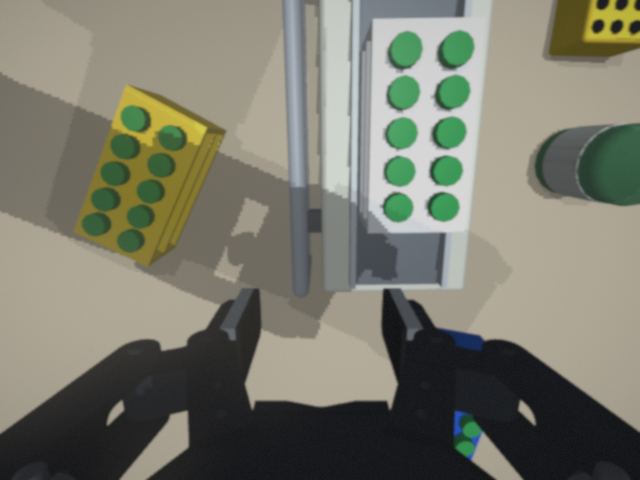

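```bash
python3 -c "
from st import *
from rig import capture
d=capture('wrist'); cv2.imwrite('pics/e_wrist.png',d['img'][:,:,::-1])
p=np.load('loader.npy');c,si=np.cos(p[2]),np.sin(p[2])
W2L=lambda w:np.array([[c,si],[-si,c]])@(np.array(w)[:2]-p[:2])
for n,uv,z in [('rack tr L',(369,232),95),('rack tr R',(470,230),95),('rack lead L',(372,17),95),('rack lead R',(490,17),95),('barend',(300,295),92),('bar far',(293,2),92),('bar right side',(306,200),92),('chute end L',(323,290),45),('chute end R',(463,287),45),('chute topR',(490,20),45)]: print(n,W2L(back(d,uv,z)).round(1))
st((-173,51,160))
"
```

```text
rack tr L [-154.9   24.6]
rack tr R [-154.1  -34.1]
rack lead L [-44.6  26.5]
rack lead R [-44.9 -32.4]
barend [-195.7   65.8]
bar far [-36.9  65.9]
bar right side [-136.5   61. ]
chute end L [-212.6   51.1]
chute end R [-210.8  -55.4]
chute topR [-31.4 -53.9]
t 4.1 tcp [480.8 -87.4 226. ] loader xyz [-172.2   54.5] 226.0 F loader [ 0.2 -0. ] -0.0 grip mm 51.91137859913446 depth 53.900000000000006
yaw toolx rel travel -0.3829419311501575 tilt [ 0.003 -0.001 -1.   ]
tool shift cm [-0.07  0.33  6.61]
```

View pics/e_wrist.png

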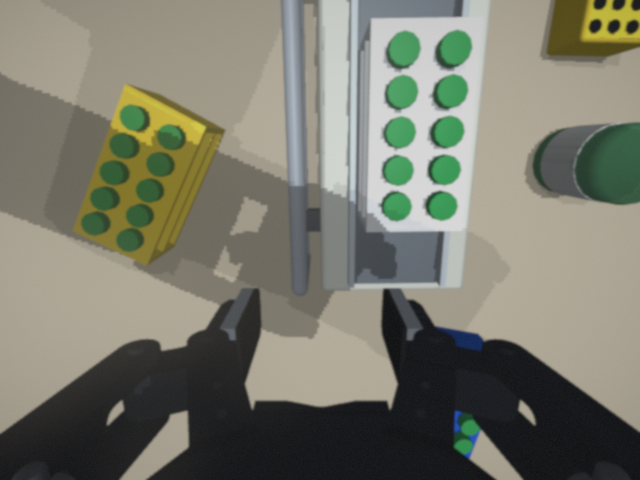

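```bash
python3 -c "
from st import *
p=np.load('loader.npy'); y=np.array([-np.sin(p[2]),np.cos(p[2])]); p[:2]+=-2*y; np.save('loader.npy',p)
st((-173,52,180))"
```

```text
t 4.1 tcp [480.8 -87.4 226. ] loader xyz [-172.2   56.5] 226.0 F loader [ 0.2 -0. ] -0.0 grip mm 51.91137859913446 depth 53.900000000000006
yaw toolx rel travel -0.3829419311501575 tilt [ 0.003 -0.001 -1.   ]
tool shift cm [-0.07  0.43  4.61]
```

Call:
apply_moves(
  targets=[
    [-0.1, 0.4, 1.5, -0.4],
    [0, 0, 1.5, 0],
    [0, 0, 1.6, 0],
    [0, 0, 0, 0],
    [0, 0, 0, 0],
  ],
)

```text
time_s: 4.6
eef_pos: [484.7, -88.1, 179.4]
ee_rot: [0.001, 0.69, 0.724, 0.0]
force: [0.7, 0.4, 0.1]
grip_width: 0.609
```

```bash
python3 -c "
from st import *
st((-173,52,130))
from rig import capture
d=capture('wrist'); cv2.imwrite('pics/f_wrist.png',d['img'][:,:,::-1])
d=capture('scene'); cv2.imwrite('pics/f_scene.png',cv2.resize(d['img'][80:300,220:450,::-1],None,fx=2.6,fy=2.6))
"
```

```text
t 4.6 tcp [484.7 -88.1 179.4] loader xyz [-173.1   52.7] 179.4 F loader [ 0.3 -0.7] 0.1 grip mm 51.99570826442369 depth 53.900000000000006
yaw toolx rel travel 0.022180340270248695 tilt [ 0.002 -0.001 -1.   ]
tool shift cm [0.01 0.06 4.94]
```

View pics/f_wrist.png

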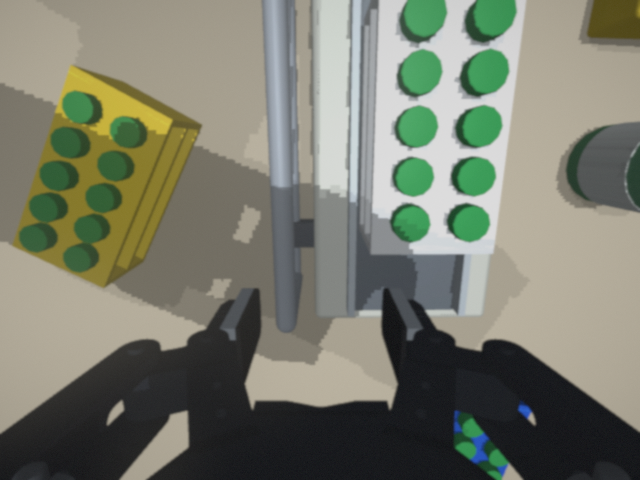

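View pics/f_scene.png

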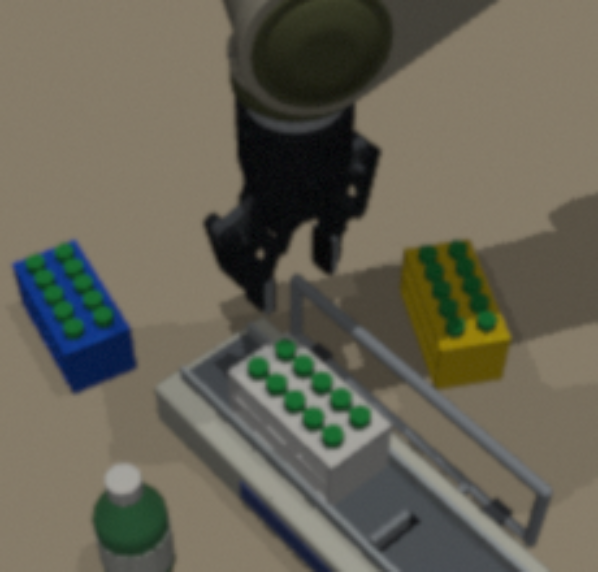

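Call:
apply_moves(
  targets=[
    [0, 0.05, 1.0, 0],
    [0, 0, 1.0, 0],
    [0, 0, 1.0, 0],
    [0, 0, 1.0, 0],
    [0, 0, 0.9, 0],
    [0, 0, 0, 0],
    [0, 0, 0, 0],
  ],
)

```text
time_s: 5.4
eef_pos: [484.7, -87.8, 128.8]
ee_rot: [-0.0, 0.69, 0.724, -0.0]
force: [-0.1, 0.2, 0.4]
grip_width: 0.61
```

```bash
python3 -c "
from st import *
st((-173,26,130))
from rig import capture
d=capture('wrist'); cv2.imwrite('pics/g_wrist.png',d['img'][:,:,::-1])
d=capture('scene'); cv2.imwrite('pics/g_scene.png',cv2.resize(d['img'][80:300,220:450,::-1],None,fx=2.6,fy=2.6))
"
```

```text
t 5.4 tcp [484.7 -87.8 128.8] loader xyz [-172.7   52.7] 128.8 F loader [0.2 0. ] 0.4 grip mm 52.05987741534901 depth 53.900000000000006
yaw toolx rel travel 0.028805405903564656 tilt [-0.  0. -1.]
tool shift cm [-0.03  2.67 -0.12]
```

View pics/g_wrist.png

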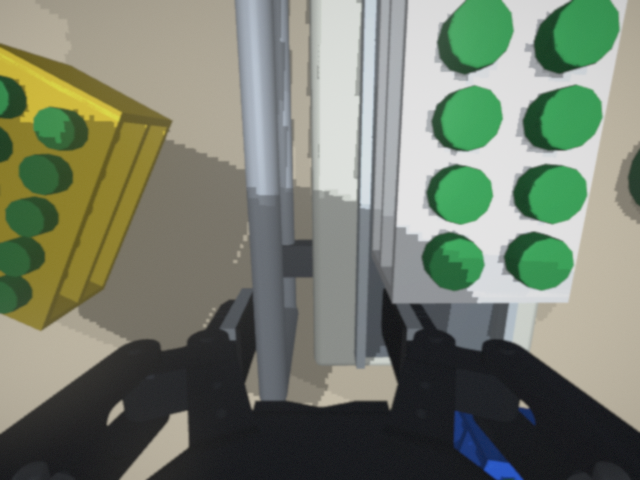

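View pics/g_scene.png

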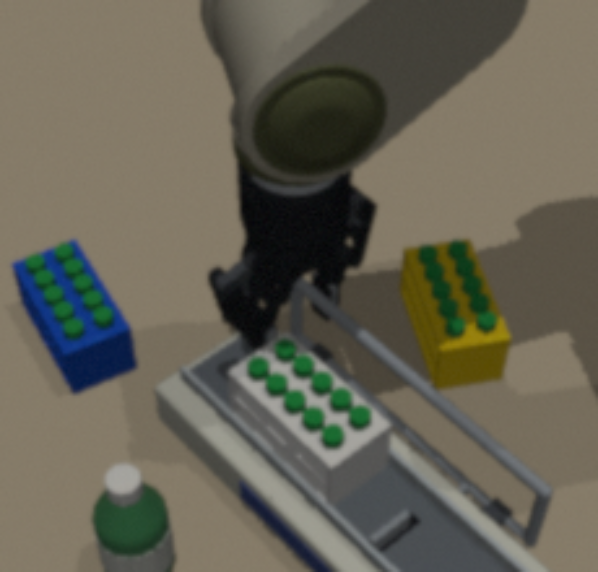

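Call:
apply_moves(
  targets=[
    [0, 0.5, 0, 0],
    [0, 0.5, 0, 0],
    [0, 0.5, 0, 0],
    [0, 0.5, 0, 0],
    [0, 0.4, 0, 0],
    [0, 0.2, 0, 0],
    [0, 0, 0, 0],
    [0, 0, 0, 0],
  ],
)

```text
time_s: 6.3
eef_pos: [510.4, -86.4, 128.8]
ee_rot: [-0.0, 0.69, 0.724, -0.0]
force: [-3.0, 0.2, -2.7]
grip_width: 0.61
```

```bash
python3 -c "
from st import *
st((-160,26,130))
from rig import capture
d=capture('wrist'); cv2.imwrite('pics/h_wrist.png',d['img'][:,:,::-1])
d=capture('scene'); cv2.imwrite('pics/h_scene.png',cv2.resize(d['img'][160:380,250:480,::-1],None,fx=2.6,fy=2.6))
"
```

```text
t 6.3 tcp [510.4 -86.4 128.8] loader xyz [-172.6   26.9] 128.8 F loader [0.4 3. ] -2.7 grip mm 52.09492342086957 depth 53.900000000000006
yaw toolx rel travel 0.03420558783409506 tilt [-0.001  0.    -1.   ]
tool shift cm [ 1.26  0.09 -0.12]
```

View pics/h_wrist.png

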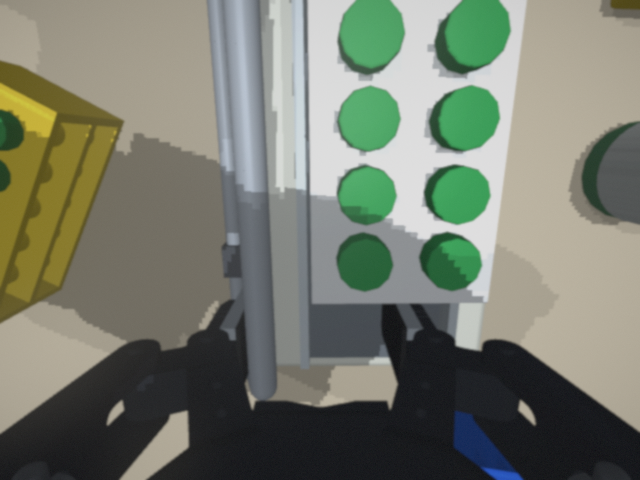

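View pics/h_scene.png

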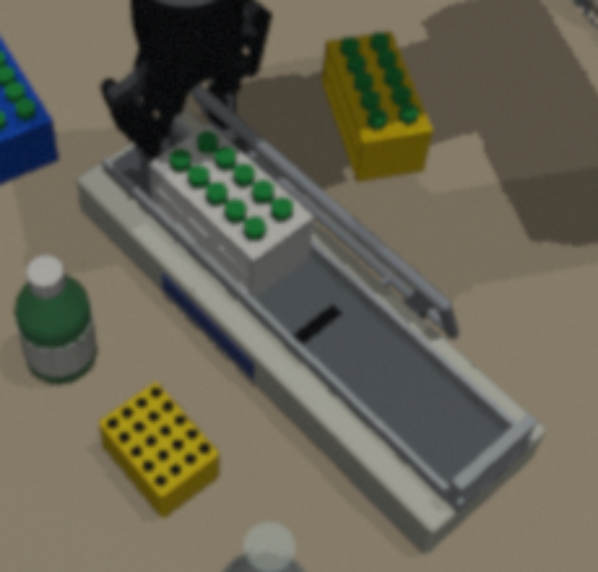

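Call:
apply_moves(
  targets=[
    [0, 0.2, 0, 0],
    [0.3, 0, 0, 0],
    [0.5, 0, 0, 0],
    [0.5, 0, 0, 0],
    [0.6, 0, 0, 0],
    [0.8, 0, 0, 0],
    [0.8, 0, 0, 0],
    [0.5, 0, 0, 0],
  ],
)

```text
time_s: 7.2
eef_pos: [510.7, -45.7, 129.1]
ee_rot: [0.0, 0.689, 0.724, 0.0]
force: [-2.5, -4.6, 3.0]
grip_width: 0.608
```

```bash
python3 -c "
from st import *
st((24,25,129))
from rig import capture
d=capture('top'); cv2.imwrite('pics/i_top.png',cv2.resize(d['img'][200:310,180:420,::-1],None,fx=3.3,fy=3.3))
d=capture('scene'); cv2.imwrite('pics/i_scene.png',cv2.resize(d['img'][160:380,250:480,::-1],None,fx=2.6,fy=2.6))
"
```

```text
t 7.2 tcp [510.7 -45.7 129.1] loader xyz [-132.    24.6] 129.1 F loader [-4.5  2.7] 3.0 grip mm 51.917562551127766 depth 53.900000000000006
yaw toolx rel travel 0.06078334338133527 tilt [ 0.001 -0.    -1.   ]
tool shift cm [ 1.56e+01 -2.00e-02  1.00e-02]
```

View pics/i_scene.png

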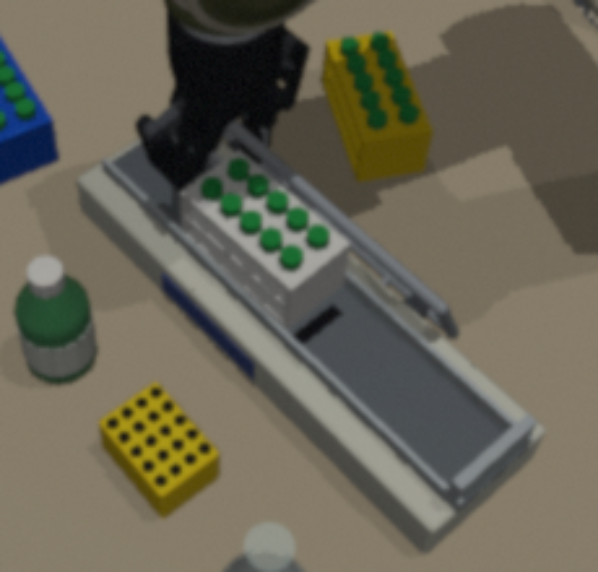

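View pics/i_top.png

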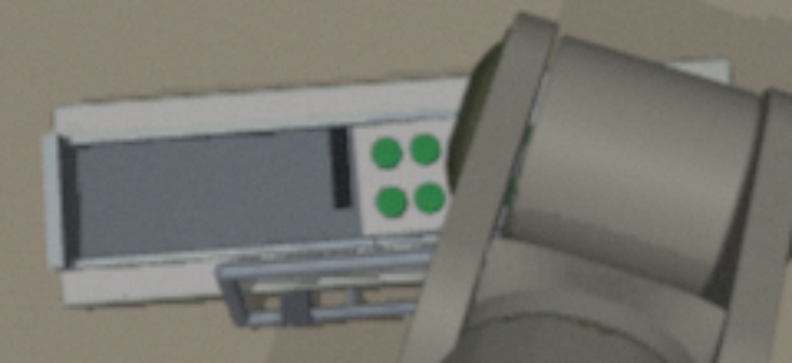

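Call:
apply_moves(
  targets=[
    [0.8, 0, 0, 0],
    [0.8, 0, 0, 0],
    [0.8, 0, 0, 0],
    [0.8, 0, 0, 0],
    [0.8, 0, 0, 0],
    [0.8, 0, 0, 0],
    [0.8, 0, 0, 0],
    [0.8, 0, 0, 0],
  ],
)

```text
time_s: 8.1
eef_pos: [507.4, 18.2, 128.9]
ee_rot: [-0.0, 0.69, 0.724, -0.0]
force: [-2.7, -4.4, 0.7]
grip_width: 0.61
```

```bash
python3 -c "
from st import *
st((24,25,129))
from rig import capture
d=capture('scene'); cv2.imwrite('pics/j_scene.png',cv2.resize(d['img'][160:380,250:480,::-1],None,fx=2.6,fy=2.6))
"
```

```text
t 8.1 tcp [507.4  18.2 128.9] loader xyz [-68.   24.8] 128.9 F loader [-4.2  2.9] 0.7 grip mm 52.06669907758263 depth 53.900000000000006
yaw toolx rel travel 0.03489055522227629 tilt [-0.  0. -1.]
tool shift cm [ 9.2  -0.01 -0.01]
```

View pics/j_scene.png

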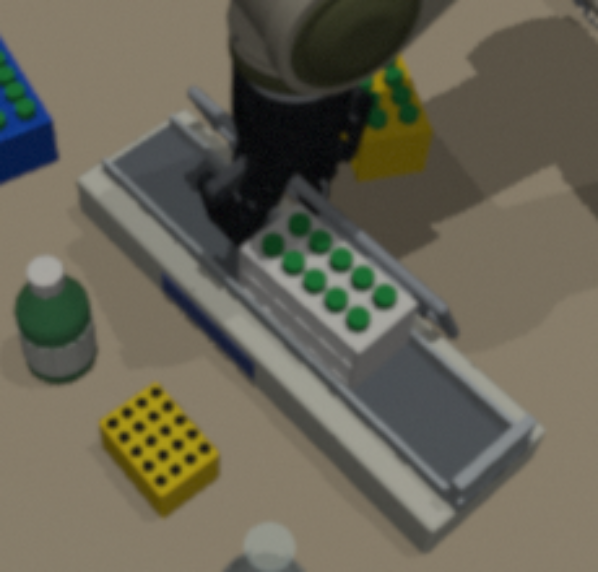

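Rack is passing over the sunk gate cleanly; the bar is held. Continue.

Call:
apply_moves(
  targets=[
    [0.8, 0, 0, 0],
    [0.8, 0, 0, 0],
    [0.8, 0, 0, 0],
    [0.8, 0, 0, 0],
    [0.8, 0, 0, 0],
    [0.8, 0, 0, 0],
    [0.8, 0, 0, 0],
    [0.8, 0, 0, 0],
  ],
)

```text
time_s: 8.95
eef_pos: [504.2, 82.1, 128.8]
ee_rot: [-0.0, 0.69, 0.724, -0.0]
force: [-2.4, -3.5, -1.1]
grip_width: 0.608
```

Call:
apply_moves(
  targets=[
    [0.5, 0, 0, 0],
    [0.5, 0, 0, 0],
    [0.5, 0, 0, 0],
    [0.3, 0, 0, 0],
    [0.2, 0, 0, 0],
    [0, 0, 0, 0],
  ],
)

```text
time_s: 9.55
eef_pos: [503.3, 101.7, 128.9]
ee_rot: [-0.0, 0.69, 0.724, 0.0]
force: [-3.3, 0.2, -0.4]
grip_width: 0.608
```

```bash
python3 -c "
from st import *
st((24,25,129))
from rig import capture
d=capture('scene'); cv2.imwrite('pics/k_scene.png',cv2.resize(d['img'][160:380,250:480,::-1],None,fx=2.6,fy=2.6))
"
```

```text
t 9.55 tcp [503.3 101.7 128.9] loader xyz [15.6 24.9] 128.9 F loader [0.3 3.3] -0.4 grip mm 51.949720161991536 depth 53.900000000000006
yaw toolx rel travel 0.02979744574367997 tilt [-0.  0. -1.]
tool shift cm [ 0.84 -0.01 -0.01]
```

View pics/k_scene.png

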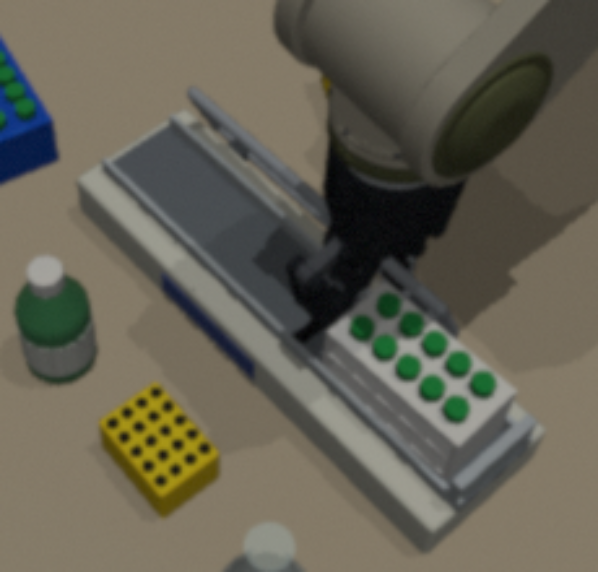

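Call:
apply_moves(
  targets=[
    [0.2, 0, 0, 0],
    [0.2, 0, 0, 0],
    [0.2, 0, 0, 0],
  ],
)

```text
time_s: 9.9
eef_pos: [503.1, 107.4, 128.9]
ee_rot: [0.0, 0.69, 0.724, -0.0]
force: [-2.1, -2.8, 0.1]
grip_width: 0.605
```

Call:
apply_moves(
  targets=[
    [0.1, 0, 0, 0],
    [0.1, 0, 0, 0],
  ],
)

```text
time_s: 10.1
eef_pos: [503.0, 109.5, 128.9]
ee_rot: [0.0, 0.69, 0.724, 0.0]
force: [-2.2, -2.9, -0.0]
grip_width: 0.604
```

Call:
apply_moves(
  targets=[
    [0.1, 0, 0, 0],
    [0.1, 0, 0, 0],
  ],
)

```text
time_s: 10.3
eef_pos: [502.9, 110.4, 129.0]
ee_rot: [0.001, 0.69, 0.724, -0.001]
force: [-4.6, -16.4, 0.2]
grip_width: 0.61
```

Call:
apply_moves(
  targets=[
    [0, 0, 0, 0],
    [-0.2, 0, 0, 0],
    [-0.2, 0, 0, 0],
    [-0.1, 0, 0, 0],
    [0, 0, 0, 0],
  ],
)

```text
time_s: 10.8
eef_pos: [503.1, 106.6, 128.9]
ee_rot: [-0.0, 0.69, 0.724, 0.0]
force: [-3.2, 2.0, -0.4]
grip_width: 0.607
```

```bash
python3 -c "
from st import *
st((20,51,129))
from rig import capture
d=capture('wrist'); cv2.imwrite('pics/l_wrist.png',d['img'][:,:,::-1])
d=capture('scene'); cv2.imwrite('pics/l_scene.png',cv2.resize(d['img'][220:380,330:480,::-1],None,fx=3.5,fy=3.5))
"
```

```text
t 10.8 tcp [503.1 106.6 128.9] loader xyz [20.5 24.9] 128.9 F loader [2.2 3.1] -0.4 grip mm 51.798878749197414 depth 53.900000000000006
yaw toolx rel travel 0.03121995474814968 tilt [ 0.  0. -1.]
tool shift cm [-0.05 -2.61 -0.01]
```

View pics/l_wrist.png

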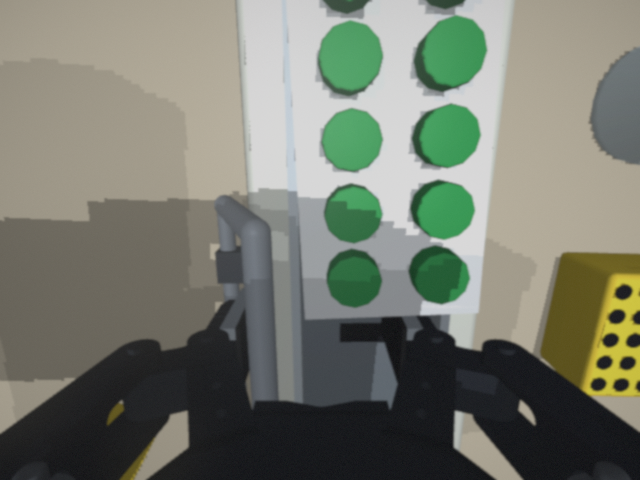

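View pics/l_scene.png

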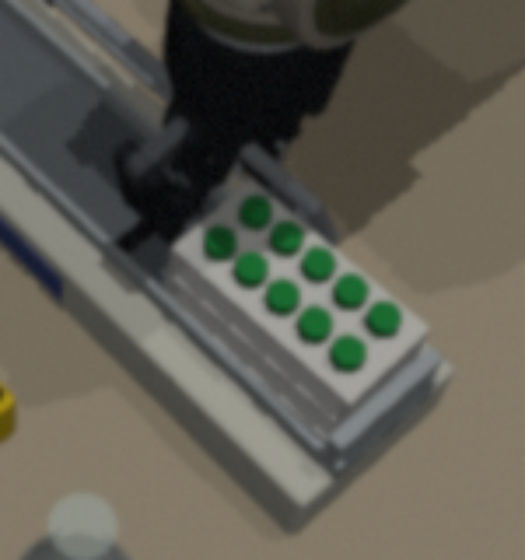

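```bash
python3 -c "
from st import *
from rig import capture
d=capture('wrist')
p=np.load('loader.npy');c,si=np.cos(p[2]),np.sin(p[2])
W2L=lambda w:np.array([[c,si],[-si,c]])@(np.array(w)[:2]-p[:2])
for n,uv,z in [('slot top',(341,323),45),('slot bot',(341,341),45),('rack tr L',(305,318),95),('rack tr R',(477,313),95),('finger front tip?',(400,318),57)]: print(n,W2L(back(d,uv,z)).round(1))
L2W=lambda P:np.r_[p[0]+c*P[0]-si*P[1],p[1]+si*P[0]+c*P[1],P[2]]
for P in [(10,0,57),(31,0,57),(31,-12,57),(10,-1,57)]: print(P,proj(d,L2W(P)).round())
"
```

```text
slot top [ 4.6 13.6]
slot bot [-5.1 13.5]
rack tr L [33.3 28.5]
rack tr R [ 35.2 -26.7]
finger front tip? [ 13.6 -11.5]
(10, 0, 57) [[373. 325.]]
(31, 0, 57) [[375. 281.]]
(31, -12, 57) [[404. 281.]]
(10, -1, 57) [[376. 325.]]
```

Call:
apply_moves(
  targets=[
    [0, -0.4, 0, 0],
    [0, -0.5, 0, 0],
    [0, -0.5, 0, 0],
    [0, -0.5, 0, 0],
    [0, -0.4, 0, 0],
    [0, -0.3, 0, 0],
    [0, 0, 0, 0],
  ],
)

```text
time_s: 11.65
eef_pos: [477.1, 105.1, 129.0]
ee_rot: [0.0, 0.69, 0.724, 0.0]
force: [0.6, -0.2, -0.5]
grip_width: 0.607
```

```bash
python3 -c "
from st import *
st((20,51,129))
from rig import capture
d=capture('wrist'); cv2.imwrite('pics/m_wrist.png',d['img'][:,:,::-1])
"
```

```text
t 11.65 tcp [477.1 105.1 129. ] loader xyz [20.3 50.9] 129.0 F loader [-0.2 -0.6] -0.5 grip mm 51.80434353383971 depth 53.900000000000006
yaw toolx rel travel 0.02524745420432287 tilt [ 0.001  0.    -1.   ]
tool shift cm [-0.03 -0.01  0.  ]
```

View pics/m_wrist.png

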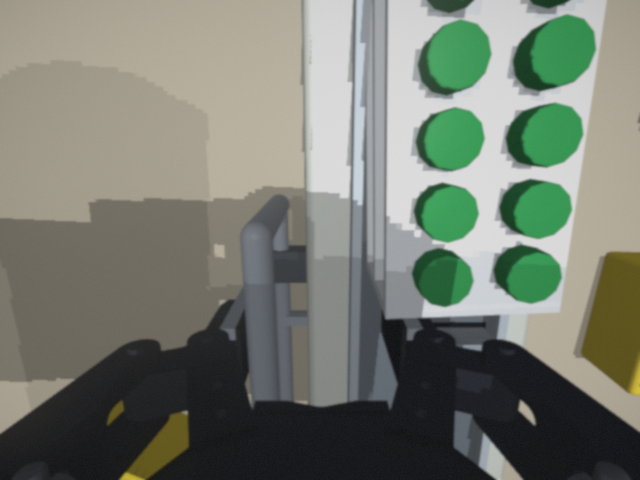

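Call:
apply_moves(
  targets=[
    [0, -0.1, 0, 0],
    [0, 0, -0.6, 0],
    [0, 0, -1.2, 0],
    [0, 0, -2, 0],
    [0, 0, -3, 0],
    [0, 0, -4, 0],
    [0, 0, -4, 0],
    [0, 0, -4, 0],
  ],
)

```text
time_s: 12.5
eef_pos: [475.7, 105.1, 319.8]
ee_rot: [0.0, 0.69, 0.724, 0.0]
force: [-0.4, -0.4, -0.1]
grip_width: 0.604
```

Call:
apply_moves(
  targets=[
    [0, -4, 0, 0],
    [0, -4, 0, 0],
    [-4, -2, 0, 0],
    [-4, 0, 0, 0],
    [-4, 0, 0, 0],
    [-4, 0, 0, 0],
    [-2, 0, 0, 0],
    [0, 0, 0, 0],
  ],
)

```text
time_s: 13.3
eef_pos: [385.0, -81.4, 317.7]
ee_rot: [0.001, 0.691, 0.723, 0.0]
force: [1.5, 0.5, -0.4]
grip_width: 0.609
```

```bash
python3 -c "
from st import *
st()
from rig import capture
d=capture('top'); cv2.imwrite('pics/n_top.png',cv2.resize(d['img'][200:310,180:420,::-1],None,fx=3.3,fy=3.3))
d=capture('scene'); cv2.imwrite('pics/n_scene.png',cv2.resize(d['img'][160:380,250:480,::-1],None,fx=2.6,fy=2.6))
"
```

```text
t 13.3 tcp [385.  -81.4 317.7] loader xyz [-161.6  151.9] 317.7 F loader [ 0.4 -1.5] -0.4 grip mm 51.99292899340784 depth 53.900000000000006
yaw toolx rel travel -0.16575226183506647 tilt [ 0.001 -0.001 -1.   ]
```

View pics/n_top.png

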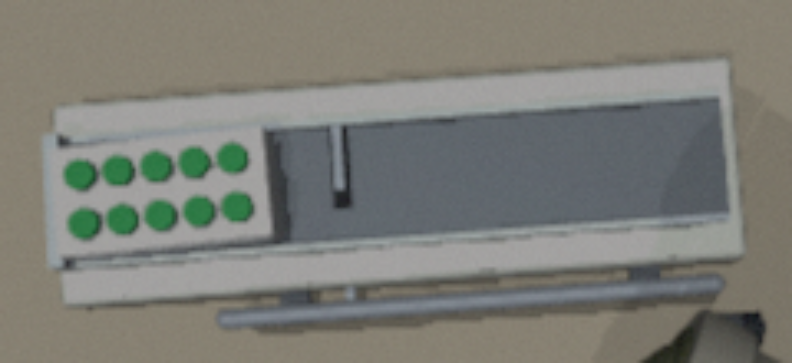

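View pics/n_scene.png

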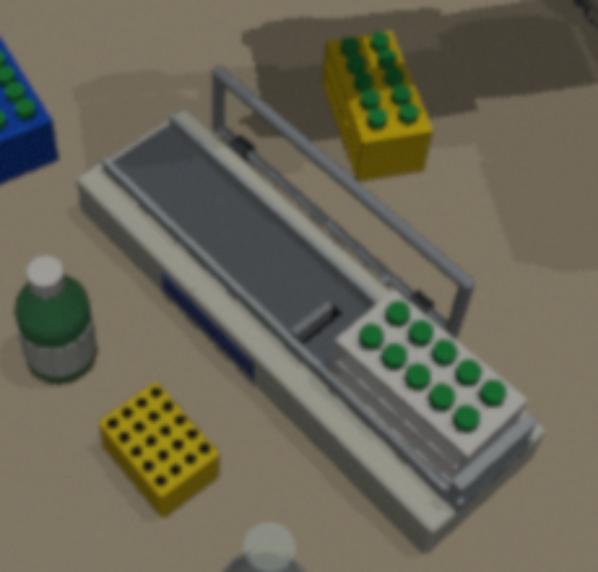

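```bash
python3 -c "
from rig import ctrl
print(ctrl.finish_job())"
```

```text
the job is handed in; nothing more can be done
None
```

The rack is fully home against the end stop, the gate has sprung up shut behind it, and I handed the job in at about 13.4 s.

**How it went:** One finger held the release bar in by about 22 mm, so the blade stayed below the floor. The other finger pushed the rack along the chute and over the gate. I backed that finger off the rack about 4 mm, let the bar out and raised the gripper clear.

**Final checks:**
- **Rack home:** the push force jumped from about 3 N to 16 N just where the end stop was expected. The wrist camera put the rack's trailing edge at about loader x +34 (nominal +35), within the calibration error.
- **Gate:** in the last top and scene pictures the blade is standing up behind the rack and the bar is back at its shut position.
- **Surroundings:** the bottle, tip box and look-alike racks look untouched in the last scene picture. The flask was almost out of view there, but nothing went near it. After release, no contact showed at the wrist.

**One disagreement:** the loader position from the fixed cameras and from the wrist camera differed by about 2.5 mm sideways. I shifted my estimate 2 mm towards the wrist reading before going down, and the margins were wide enough for the rest.

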